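# Load a forming die with its two blanks

### The arm

A 6-joint arm with a two-finger parallel gripper is mounted at the origin on a cart in front of the work surface, level with it; the furniture and walls round the work are solid. World frame = base frame: x ahead of the robot, y to its left, z up, the work surface at z = 0. Lengths are in mm, angles in rad, forces in N, time in s.
With the tool pointing down it reaches from about 400 to 925 mm from the base axis. Payload 12.5 kg.
Tool frame: the origin (TCP) lies midway between the tips of the shut fingers; the grasp point (between the pads) lies 19 mm behind it (env.pinch_z is the distance from the TCP to the grasp point, in mm); z points along the fingers, y is the line along which they close (so a half turn about z gives the same grasp; the last joint's range is limited). The gripper opens to 95 mm and grips with 3 to 60 N. Pads are 20 mm wide; open, the fingers measure 119 mm over their backs; the gripper's body (75 mm by 180 mm) begins 59 mm behind the grasp point.
Start: joints at [1.159, 0.491, 1.559, -0, 1.092, -0.106], TCP at [188.143, 596.028, 214.661] pointing down, gripper open.
Joint ranges: [-3.1, 3.1], [-0.84, 2.19], [0.05, 2.79], [-1.13, 4.28], [0.06, 2.93], [-2.69, 2.69]. Speed limits (rad/s): [2.22, 2.22, 2.79, 3.14, 3.14, 3.14].

### API

Orientations are given as [roll, pitch, yaw] about the fixed x, y, z axes, in that order (R = Rz(yaw) Ry(pitch) Rx(roll)).
In Python, from cell import readout, eyes, job_done, env gives the robot as it stands.
- The arm moves only by the shell command python3 -m jog 'ROWS'. ROWS is a JSON object of lists of equal length, an entry for each row: "dp": the shift along the tool's x, y, z in mm, a list of three; "twist": the turn about the tool's z in degrees; "claw": the closure, from -1 (fully open) to 1 (shut). A call has 1 to 8 rows; each row is the pose to reach, as a shift and turn from the pose commanded when the call began, along the tool's axes at that moment; what a row does not reach only later rows make up. A row lasts 1/12 s, in which the tool goes at most 41.7 mm and 7.16 degrees, less where a joint would pass 70% of its speed; a pose out of reach is approached as far as the arm can. A call with a gripper value outside its range is refused whole. The fingers move at their own pace and stop on an object; the grip force is fixed at half the most. Time passes only in rows, so rows that repeat a pose let the fingers close. It gives the time, the measured TCP pose, the force and the opening at its end, in the units of the state.
- readout.state(): the state, without advancing time (a new reading comes with each control period).
- eyes.read_camera(name): name is "scene" or "top" or "wrist"; returns the picture (400x640x3 uint8, red, green, blue); there is no depth.
- eyes.camera_model(name): a dict with "intrinsics" (3x3 intrinsics, pixels), "R" (3x3) and "t" (3): a world point X has camera coordinates R X + t. Camera axes: x right, y down, z forward; pixel columns grow to the right and rows downward; lengths in mm; the calibration is good to about 2 mm. A picture is of the moment at which its call begins: read the wrist's pose just before it. camera_model takes no time and is no camera call; for the wrist camera it gives the pose at the moment of the call.
- job_done(): hands the job in, once; it reports no verdict.
The state is a dict: "t": time; "joints": joint angles; "qvel": joint speeds; "tau": joint torques, N m; "eef_pos": TCP position; "tcp_rot": TCP orientation; "ft_force": force on the tool from outside, world axes, zero at the start; "moment": the same for the moment, N m; "opening": opening from 0.0 (shut) to 1.0 (fully open).
Only numpy, scipy, OpenCV 4.12 (cv2) and the standard library are available. Lean on these libraries where they do the work, as an engineer would, in place of code of your own. Each camera call takes 0.05 s, during which the arm holds its last target. There are 200 camera calls.

### The job

Load the steel forming die on the bench for the next press stroke: put the round aluminium disc blank into the round cavity and the long aluminium strip blank into the long cavity, the strip's rounded end in the cavity's rounded end. Both blanks must lie flat, fully down on the cavity floors, and be let go; leave the tin, the jar and the spanner where they are.

Things in the scene. Friction and masses are not known exactly. Their poses are not given: they have to be found in the camera images.
- die: Steel forming die, bolted down: dark base plate 246 x 96 x 12 mm (screw heads in its ears up to z = 19 mm), on it a bright die plate 210 x 80 mm, its flat top 32 mm above the bench, with two cavities 8 mm deep, 3 mm bevel round their mouths. Origin at bench level; z up, x along the die (base from x = -118 to +128 mm), y across. Round cavity at x = -55 mm, long cavity at x = +45 mm, both y = 0.
- disc_cavity (a point): Centre of the floor of the round cavity (60 mm across, 2 mm clearance all round the disc), 8 mm below the die's top, 24 mm above the bench.
- strip_cavity (a point): Centre of the floor of the long cavity (104 x 38 mm, 2 mm clearance all round the strip), 8 mm below the die's top, 24 mm above the bench. It runs along the die's x; its end towards the die's +x is a half circle, its other end (next to the round cavity) is square.
- cavity_round_end (a point): Point on the floor of the long cavity where the middle of the strip's rounded end belongs: 50 mm from strip_cavity towards the die's +x.
- disc_blank: Plain aluminium disc, diameter 56 mm, 22 mm thick, about 0.15 kg, lying flat. Origin: centre of its underside, z up.
- disc_mid (a point): The middle of the disc (11 mm above its underside).
- strip_blank: Aluminium strip 100 mm long, 34 mm wide, 22 mm thick, about 0.19 kg, lying flat; one end is a half circle, the other square. Origin: centre of its underside; x points along it to the rounded end (tip at x = +50 mm, square end at x = -50 mm), y across it, z up. Seated the right way round, its x axis points as the die's x axis.
- strip_mid (a point): The middle of the strip (11 mm above its underside).
- strip_round_end (a point): The tip of the strip's rounded end, at half thickness, 50 mm from strip_mid.
- small_tin: Bystander: round screw tin with a blue lid, 64 mm across, 22 mm high, behind the die. Origin: centre of its underside.
- blue_jar: Bystander: glass jar with a blue screw cap, 60 mm across, 82 mm high, behind the die to the left. Origin: centre of its underside.
- spanner: Bystander: flat open-end spanner 160 x 22 x 4 mm, lying behind the blanks. Origin: centre of its underside, y along it.

How it is judged (in metres and radians):
At the end, for the whole second after the job is handed in: Disc and strip lie flat (0.04 rad), at rest and released, in their matching cavities: centres within 4 mm, down on the floor within 1.5 mm, the strip's rounded end within 6 mm of its place in the cavity's rounded end (horizontal distance between disc_mid and disc_cavity below 0.004 m and z of disc_mid in the frame of disc_cavity below 0.0125 m and angle between the z axis of each of disc_blank, strip_blank and the z axis of die, either way round below 0.04 rad and horizontal distance between strip_mid and strip_cavity below 0.004 m and horizontal distance between strip_round_end and cavity_round_end below 0.006 m and z of strip_mid in the frame of strip_cavity below 0.0125 m and contact force between the fingers and disc_blank below 0.1 N and contact force between the fingers and strip_blank below 0.1 N and linear speed of each of disc_blank, strip_blank below 0.02 m/s); the robot touches nothing.
It fails at once if the tin is moved more than 30 mm (distance of small_tin from where it was at the start of the episode above 0.03 m).
It fails at once if the jar is moved more than 30 mm (distance of blue_jar from where it was at the start of the episode above 0.03 m).
It fails at once if the spanner is moved more than 30 mm (distance of spanner from where it was at the start of the episode above 0.03 m).
It also fails if it takes over 64 s, if anything falls off the work surface, if the arm or the gripper's body presses on something with over 40 N, if the wrist force passes 120 N, or if a joint passes its speed limit or range.

## Working session

There is one attempt and no reset: what is moved stays moved. The work goes in short steps, Python scripts to look and compute and a shell command to move; the robot and the scene stay as the last step left them, time stands still between calls to the robot, and variables do not carry over. Pictures are saved under pics/ and viewed, on a budget of 10 in all, crops included, one or two more only if the job needs it, and the job is handed in when it is done.

```bash
mkdir -p pics; ls; python3 - <<'E'
from cell import readout, eyes, env
import cv2, numpy as np
s=readout.state(); print(s)
for n in("scene","top"):
    im=eyes.read_camera(n); cv2.imwrite(f"pics/{n}0.png",im[:,:,::-1])
    m=eyes.camera_model(n); print(n,m)
E
```

```text
pics
{'t': 0.0, 'joints': array([ 1.15939512e+00,  4.91562462e-01,  1.55945184e+00,  7.12640581e-06,
        1.09171036e+00, -1.05571569e-01]), 'qvel': array([ 2.81767881e-04, -6.98535279e-04, -8.83851842e-04, -1.01935092e-03,
       -1.53183870e-03,  1.27593379e-05]), 'tau': array([ 1.31339151e-03, -6.12645292e+01, -2.58176190e+01,  6.92794262e-02,
        4.82866878e-02, -1.43751276e-04]), 'eef_pos': array([188.0378476 , 595.78274403, 214.05912725]), 'tcp_rot': array([-3.14046761e+00, -1.25571298e-04,  2.83575966e+00]), 'ft_force': array([ 0.31430687, -0.32839822,  0.05735295]), 'moment': array([ 0.00717723, -0.0039878 ,  0.02385585]), 'opening': 1.001684321224064}
scene {'intrinsics': array([[517.65921782,   0.        , 321.43709717],
       [  0.        , 517.65921782, 205.1339751 ],
       [  0.        ,   0.        ,   1.        ]]), 'R': array([[ 0.87717499, -0.47985085, -0.0175269 ],
       [-0.37020769, -0.65259815, -0.66110659],
       [ 0.30579454,  0.58639476, -0.75008725]]), 't': array([-450.63889821,  164.22051578, 1109.55210955])}
top {'intrinsics': array([[454.89178139,   0.        , 315.58372908],
       [  0.        , 454.89178139, 193.87391091],
       [  0.        ,   0.        ,   1.        ]]), 'R': array([[ 3.50083997e-04, -9.99999926e-01, -1.61179253e-04],
       [-9.92599261e-01, -3.27920246e-04, -1.21435576e-01],
       [ 1.21435514e-01,  2.02499059e-04, -9.92599302e-01]]), 't': array([ -66.57513467,  494.51452444, 1141.52433967])}
```

View pics/top0.png

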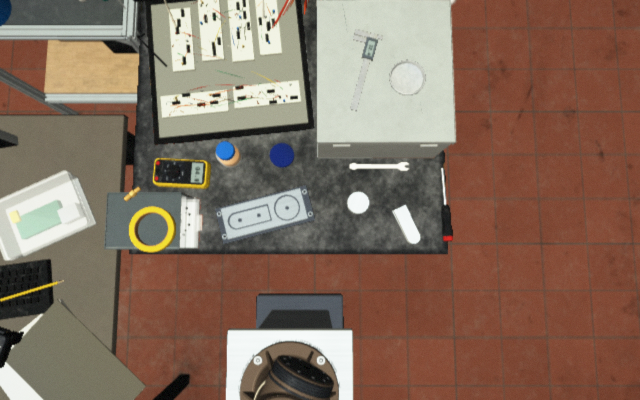

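View pics/scene0.png

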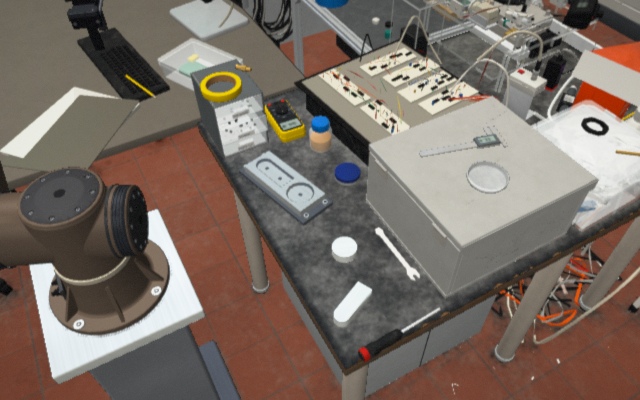

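The top view shows the die near (265,215), with the round cavity at (287,207) on the right and the long one at (250,217). The disc is at (358,203), the strip runs (398,208) to (413,240), the spanner is at (380,167), the tin at (282,155) and the jar at (227,152). Next I'll measure these by masks and rays.

```bash
cat > h.py <<'E'
import numpy as np, cv2
from cell import readout, eyes, env
def ray(m,uv,z):
    K,R,t=[np.asarray(m[k],float) for k in("intrinsics","R","t")]
    uv=np.atleast_2d(uv).astype(float)
    d=np.c_[uv,np.ones(len(uv))]@np.linalg.inv(K).T@R
    c=-R.T@t
    return c+d*((z-c[2])/d[:,2])[:,None]
def contours(mask,amin):
    cs,_=cv2.findContours(mask.astype(np.uint8),cv2.RETR_EXTERNAL,cv2.CHAIN_APPROX_NONE)
    return [c for c in cs if cv2.contourArea(c)>amin]
def rect(P):
    (c,s,a)=cv2.minAreaRect(P[:,:2].astype(np.float32)); return np.round(c,1),np.round(s,1),round(a,1)
E
python3 - <<'E'
from h import *
im=cv2.imread("pics/top0.png"); m=eyes.camera_model("top")
g=im.min(2)
roi=np.zeros(g.shape,bool); roi[185:250,320:440]=1
for c in contours((g>200)&roi,100):
    P=ray(m,c[:,0],22); print("blank",rect(P),cv2.boundingRect(c),cv2.contourArea(c))
    M=cv2.moments(c); print(ray(m,[M['m10']/M['m00'],M['m01']/M['m00']],22), cv2.minEnclosingCircle(P[:,:2].astype(np.float32)))
roi[:]=0; roi[180:250,205:320]=1
print(g[212,205:320])
for th in (95,110,125,140,155):
  for c in contours((g>th)&roi,800):
    P=ray(m,c[:,0],32); print("die",th,rect(P))
a=cv2.resize(im[180:250,205:325],None,fx=6,fy=6,interpolation=cv2.INTER_CUBIC)
b=cv2.resize(im[180:250,330:430],None,fx=6,fy=6,interpolation=cv2.INTER_CUBIC)
cv2.imwrite("pics/crop1.png",cv2.resize(np.hstack([a,b]),None,fx=.6,fy=.6,interpolation=cv2.INTER_AREA))
E
```

```text
blank (array([ 415.3, -302. ]), array([100. ,  36.2]), 25.4) (393, 205, 27, 39) 450.5
[[ 417.41428986 -301.77544406   22.        ]] ((416.4977722167969, -303.1723937988281), 50.7787971496582)
blank (array([ 474.4, -176.2]), array([51.8, 52.2]), 89.5) (348, 192, 21, 21) 326.5
[[ 474.05964653 -175.64062529   22.        ]] ((474.04156494140625, -175.56640625), 27.548755645751953)
[105 101  83  82  82  78  77  82  82  86  88  94 138 131 152 160 158 192
 200 202 204 201 204 202 204 206 198 187 172 160 152 130 133 140 139 156
 173 184 188 201 205 206 207 209 209 207 209 206 205 205 208 206 204 202
 200 207 205 204 205 204 202 203 202 181 132 194 205 207 203 181 125 167
 200 204 203 203 204 203 207 204 204 203 199 199 203 201 202 204 203 203
 203 199 173 140 181 194 197 200 198 198 191 132 101 139 141 138 154 130
  79  80  78  80  77  75  80]
die 95 (array([452.6,  67.7]), array([102.6, 241.9]), 15.1)
die 110 (array([444.7,  65.5]), array([ 84. , 238.7]), 14.8)
die 125 (array([445.2,  64.8]), array([ 82.8, 237.4]), 14.7)
die 140 (array([444.9,  65.1]), array([ 81. , 236.8]), 14.8)
die 155 (array([443.3,  71.9]), array([ 80.2, 220.7]), 14.7)
```

View pics/crop1.png

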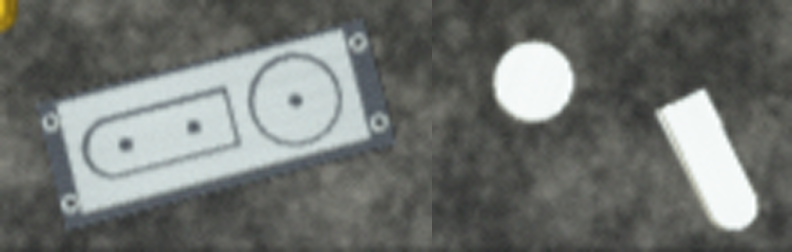

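The crop makes both orientations clear. The die's +x (rounded end of the long cavity) points image-left at yaw about 104.7°. The strip's rounded end is at the lower right (yaw about 205.4°), and the measured sizes match those given. Now moving toward the disc by way of a waypoint.

```bash
python3 -m jog '{"dp":[[-38,-33,0],[-77,-67,0],[-115,-100,0],[-153,-133,0],[-192,-166,0],[-230,-200,0],[-268,-233,0],[-306,-266,0]],"twist":[0,0,0,0,0,0,0,0],"claw":[-1,-1,-1,-1,-1,-1,-1,-1]}'
python3 -m jog '{"dp":[[-20,-36,5],[-40,-72,10],[-60,-108,15],[-80,-144,20],[-100,-180,20],[-120,-216,20],[-140,-250,20],[-140,-250,20]],"twist":[0,0,0,0,0,0,0,0],"claw":[-1,-1,-1,-1,-1,-1,-1,-1]}'
python3 - <<'E'
from h import *
s=readout.state(); print(s['t'],s['eef_pos'],s['tcp_rot'],s['joints'],env.pinch_z)
print(ray(eyes.camera_model("wrist"),[[320,200],[0,0],[640,400]],22))
E
```

```text
t: 0.77
eef_pos: [362.7, 309.9, 214.6]
tcp_rot: [-3.142, -0.0, 2.836]
ft_force: [0.9, 0.2, 0.4]
opening: 1.003
t: 1.43
eef_pos: [421.8, 26.0, 194.6]
tcp_rot: [-3.141, 0.001, 2.83]
ft_force: [-0.6, 0.9, -0.0]
opening: 1.0
1.4333 [421.79871678  25.99211806 194.57675704] [-3.14104844e+00  9.35508339e-04  2.83047669e+00] [-9.45575574e-02  2.31335912e-01  2.05241485e+00 -9.69053779e-04
  8.57045408e-01 -1.35360354e+00] 18.8
[[ 437.17020021   16.15251889   22.        ]
 [ 166.55520277 -206.37446439   22.        ]
 [ 802.46973145  316.5386891    22.        ]]
```

```bash
python3 - <<'E'
from h import *
m=eyes.camera_model("wrist"); im=eyes.read_camera("wrist"); cv2.imwrite("pics/w1.png",im[:,:,::-1])
np.savez("pics/w1.npz",**m); print(m["R"],m["t"],m["intrinsics"])
def px(X): c=m["R"]@np.array(X,float)+m["t"]; u=m["intrinsics"]@c; return u[:2]/u[2]
for X in([474,-175.6,22],[415,-302,22],[445,65,32]): print(px(X))
E
```

```text
[[ 0.30519271  0.95228981 -0.00123344]
 [ 0.92373697 -0.29572671  0.24342497]
 [ 0.23144636 -0.0754309  -0.96991895]] [-152.14296167 -405.684086    275.14045124] [[334.08474748   0.         323.17974687]
 [  0.         334.08474748 201.20424958]
 [  0.           0.           1.        ]]
[168.23781602 280.52565598]
[ 42.46315225 266.05331407]
[367.62805577 195.29393473]
```

View pics/w1.png

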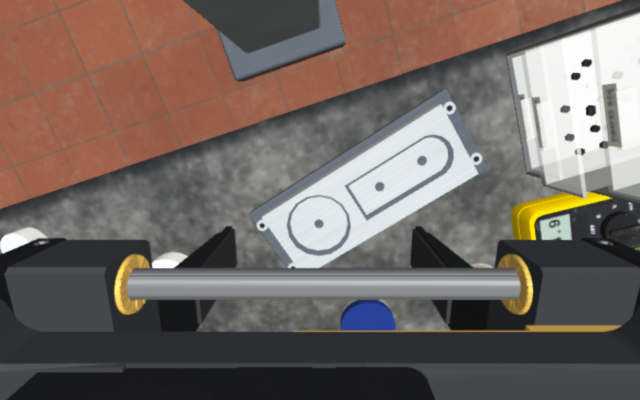

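The wrist view shows the die with the round cavity centre at (319,224) and the long cavity's dots at (380,186) and (422,160). The strip and disc are partly hidden at the left edge. I'll take the cavity poses from this picture.

```bash
python3 - <<'E'
from h import *
im=cv2.imread("pics/w1.png"); m=np.load("pics/w1.npz")
g=im.min(2); roi=np.zeros(g.shape,np.uint8)
roi[80:268,245:485]=1
br=((g>150)&(roi>0)).astype(np.uint8)
cs,h=cv2.findContours(br,cv2.RETR_CCOMP,cv2.CHAIN_APPROX_NONE)
for c,k in zip(cs,h[0]):
    if cv2.contourArea(c)<6: continue
    z=32
    P=ray(m,c[:,0],z)
    M=cv2.moments(c); cc=[M['m10']/M['m00'],M['m01']/M['m00']]
    print("hole" if k[3]>=0 else "outer",cv2.contourArea(c),np.round(cc,1),"z32",np.round(ray(m,cc,32)[0,:2],1),"z24",np.round(ray(m,cc,24)[0,:2],1),rect(P))
E
```

```text
outer 16.5 [479.4 264.2] z32 [555.2 158.9] z24 [559.9 161.7] (array([554.8, 158.2]), array([11.9,  2.3]), 72.3)
outer 15.5 [261.4 172.9] z32 [390.1 -30.6] z24 [390.9 -32.4] (array([390.2, -30.8]), array([7.2, 3.5]), 57.9)
outer 16026.5 [372.7 190.4] z32 [441.6  71.3] z24 [443.6  71.9] (array([445.2,  65.2]), array([ 81.7, 231.6]), 14.8)
hole 25.5 [261.8 225.2] z32 [442.1 -49.4] z24 [444.1 -51.7] (array([442.2, -49.5]), array([6.1, 5.4]), 24.6)
hole 63.0 [318.5 223.5] z32 [458.5   7.7] z24 [460.9   6.8] (array([458.5,   7.7]), array([9.1, 9.3]), 28.4)
hole 592.0 [317.5 236.7] z32 [472.1   2.2] z24 [474.8   1.2] (array([464.4,   5.3]), array([67.3, 58.3]), 70.9)
hole 7.0 [338.  202.5] z32 [443.   33.9] z24 [445.1  33.6] (array([443. ,  33.9]), array([3.7, 2.2]), 26.7)
hole 7.0 [335.  200.5] z32 [440.1  31.5] z24 [442.   31.2] (array([440.1,  31.5]), array([3.7, 2.2]), 26.7)
hole 7.0 [302.  200.5] z32 [429.7  -0.8] z24 [431.4  -1.9] (array([429.7,  -0.8]), array([2.2, 3.7]), 27.6)
hole 7.0 [305.  198.5] z32 [428.6   2.8] z24 [430.4   1.8] (array([428.6,   2.8]), array([2.2, 3.7]), 27.6)
[... 1571 characters left out ...]
rray([411.2, 112.1]), array([2.2, 3.4]), 28.8)
hole 7.0 [407.  147.5] z32 [410.2 115.4] z24 [411.5 117.1] (array([410.2, 115.4]), array([2.2, 3.4]), 28.8)
hole 7.0 [412.  144.5] z32 [408.9 120.8] z24 [410.1 122.6] (array([408.9, 120.8]), array([2.2, 3.4]), 28.8)
hole 7.0 [415.  142.5] z32 [407.9 124.1] z24 [409.1 126. ] (array([407.9, 124.1]), array([2.1, 3.4]), 28.9)
hole 12.0 [419. 140.] z32 [406.7 128.4] z24 [407.9 130.4] (array([406.7, 128.4]), array([2.9, 5.4]), 28.8)
hole 892.0 [409.5 181.6] z32 [444.2 109.3] z24 [446.3 110.8] (array([435. , 103.7]), array([ 45.1, 110.9]), 14.8)
hole 34.0 [449.1 107.6] z32 [385.6 163.3] z24 [386.3 166.1] (array([385.5, 163.2]), array([6.3, 5.7]), 30.6)
```

Cavity fix: disc_cavity is at (460.9, 6.8) and strip_cavity at (435.0, 103.8), with yaw about 104.9°. Their spacing comes out at 100.5 mm against 100 mm, and the top camera agrees. Next I'll go over the disc.

```bash
python3 -m jog '{"dp":[[-20,-32,10],[-40,-64,20],[-60,-96,30],[-80,-128,40],[-100,-160,50],[-110,-176,70],[-110,-176,70],[-110,-176,70]],"twist":[0,0,0,0,0,0,0,0],"claw":[-1,-1,-1,-1,-1,-1,-1,-1]}'
python3 - <<'E'
from h import *
m=eyes.camera_model("wrist"); im=eyes.read_camera("wrist")[:,:,::-1].copy(); cv2.imwrite("pics/w2.png",im)
np.savez("pics/w2.npz",**m); s=readout.state(); print(s['eef_pos'],s['tcp_rot'])
for c in contours(im.min(2)>190,300):
    P=ray(m,c[:,0],22); print(cv2.boundingRect(c),rect(P),cv2.minEnclosingCircle(P[:,:2].astype(np.float32)))
E
```

```text
t: 2.15
eef_pos: [472.0, -169.1, 123.6]
tcp_rot: [3.141, -0.003, 2.835]
ft_force: [-0.0, 0.6, 1.0]
opening: 1.001
[ 472.1462859  -168.58281741  124.34698544] [ 3.14107275e+00 -1.60818958e-03  2.83608357e+00]
(213, 299, 150, 33) (array([ 564. , -234.6]), array([140.7,  16.3]), 85.9) ((564.555908203125, -234.6776885986328), 70.35913848876953)
(224, 281, 295, 4) (array([ 556.7, -152. ]), array([263.1,   2.9]), 72.5) ((557.1715087890625, -152.19561767578125), 131.57569885253906)
(284, 171, 66, 67) (array([ 473.6, -176.8]), array([55. , 57.4]), 72.5) ((473.6335754394531, -176.7784881591797), 29.244449615478516)
(97, 135, 118, 106) (array([ 414.7, -300.7]), array([100.8,  43.4]), 25.3) ((415.9046936035156, -299.3943786621094), 52.429161071777344)
(588, 33, 52, 73) (array([442.7,  78.7]), array([36.9, 40.7]), 14.6) ((442.3163757324219, 78.84854125976562), 26.943294525146484)
(465, 1, 175, 195) (array([456. ,  37.3]), array([ 83.3, 142.4]), 14.8) ((456.000732421875, 37.538795471191406), 82.09858703613281)
```

View pics/w2.png

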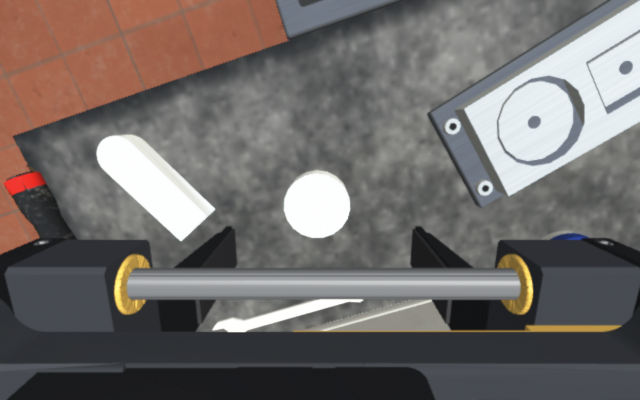

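The disc (image centre (317,204)) sits between the fingers, with top centre about (473.6,-176). The strip is at (415,-301), yaw 205.3°. I'll descend part way, check, then grip.

```bash
python3 -m jog '{"dp":[[-2,-3,20],[-4,-7,40],[-4,-7,60],[-4,-7,75],[-4,-7,75],[-4,-7,75]],"twist":[0,0,0,0,0,0],"claw":[-1,-1,-1,-1,-1,-1]}'; python3 -c "
from h import *
s=readout.state();print(s['eef_pos'],s['tcp_rot'])"
```

```text
t: 2.7
eef_pos: [474.2, -176.3, 50.2]
tcp_rot: [3.141, -0.001, 2.837]
ft_force: [-0.0, 0.4, 0.4]
opening: 0.999
[ 474.23061173 -176.27025082   50.18595847] [ 3.14133383e+00 -5.05069607e-04  2.83741045e+00]
```

```bash
python3 -m jog '{"dp":[[0,0,20],[0,0,35],[0,0,39.5],[0,0,39.5],[0,0,39.5],[0,0,39.5],[0,0,39.5],[0,0,39.5]],"twist":[0,0,0,0,0,0,0,0],"claw":[-1,-1,-1,0.5,1,1,1,1]}'; python3 -m jog '{"dp":[[0,0,0],[0,0,0],[0,0,0],[0,0,-20],[0,0,-45],[0,0,-70],[0,0,-70],[0,0,-70]],"twist":[0,0,0,0,0,0,0,0],"claw":[1,1,1,1,1,1,1,1]}'; python3 -c "
from h import *
s=readout.state();print(s['eef_pos'],s['tcp_rot'],s['joints'])"
```

```text
t: 3.37
eef_pos: [474.4, -177.7, 10.8]
tcp_rot: [-3.141, 0.001, 2.836]
ft_force: [0.2, -0.5, 0.9]
opening: 0.704
t: 4.03
eef_pos: [474.4, -177.8, 80.8]
tcp_rot: [-3.141, 0.002, 2.836]
ft_force: [0.2, -0.4, -1.8]
opening: 0.584
[ 474.40606585 -177.78398248   80.77842674] [-3.14125551e+00  2.03567187e-03  2.83582134e+00] [-4.89019682e-01  5.15763302e-01  1.98168350e+00  6.58812611e-05
  6.42082828e-01 -1.75409707e+00]
```

Disc gripped (opening 0.584 ≈ 55.5 mm, about 1.7 N of weight). Carrying it over the round cavity.

```bash
python3 -m jog '{"dp":[[12,30,0],[25,60,0],[37,90,0],[49,120,0],[60,150,0],[67,172,0],[67,172,0],[67,172,0]],"twist":[0,0,0,0,0,0,0,0],"claw":[1,1,1,1,1,1,1,1]}'; python3 -m jog '{"dp":[[0,0,10],[0,0,25],[0,0,25],[0,0,25]],"twist":[0,0,0,0],"claw":[1,1,1,1]}'
python3 - <<'E'
from h import *
s=readout.state(); m=eyes.camera_model("wrist"); im=eyes.read_camera("wrist")[:,:,::-1].copy(); cv2.imwrite("pics/w3.png",im)
np.savez("pics/w3.npz",**m); print(s['eef_pos'],s['tcp_rot'])
cv2.imwrite("pics/w3c.png",im[60:300,150:560])
for c in contours(im.min(2)>225,300):
    P=ray(m,c[:,0],s['eef_pos'][2]+11.2); print(cv2.boundingRect(c),rect(P),cv2.minEnclosingCircle(P[:,:2].astype(np.float32)))
E
```

```text
t: 4.7
eef_pos: [461.4, 7.6, 79.0]
tcp_rot: [-3.141, -0.002, 2.838]
ft_force: [0.8, -0.6, -1.2]
opening: 0.579
t: 5.03
eef_pos: [461.5, 5.8, 54.3]
tcp_rot: [-3.141, -0.002, 2.835]
ft_force: [0.8, 0.3, -1.6]
opening: 0.583
[461.48791081   5.84552556  54.32154511] [-3.14117755e+00 -2.42124517e-03  2.83474129e+00]
(270, 201, 108, 67) (array([452. ,   7.8]), array([55.1, 35.2]), 72.5) ((460.9513854980469, 4.909474849700928), 27.77145767211914)
```

View pics/w3.png

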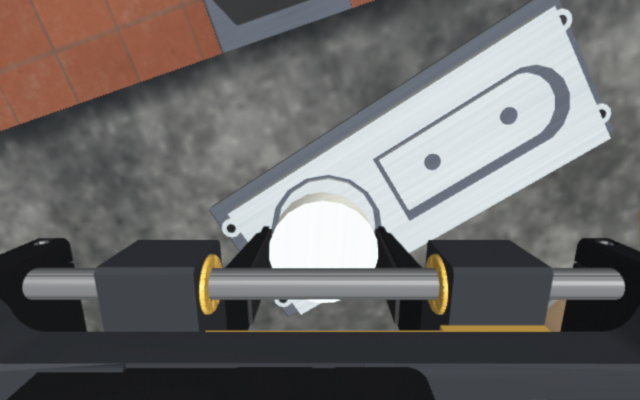

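The disc appears at (322,248), just above the cavity. Its fitted centre is (460.95,4.9) with radius 27.8 (28 true), so I'll nudge it about 1 mm and lower it.

```bash
python3 -m jog '{"dp":[[0,1.2,4],[0,1.2,8],[0,1.2,11],[0,1.2,13],[0,1.2,15],[0,1.2,15]],"twist":[0,0,0,0,0,0],"claw":[1,1,1,1,1,1]}';  python3 -m jog '{"dp":[[0,0,1.5],[0,0,3],[0,0,4.5],[0,0,4.5]],"twist":[0,0,0,0],"claw":[1,1,1,1]}'
```

```text
t: 5.58
eef_pos: [462.2, 7.8, 39.8]
tcp_rot: [-3.142, -0.0, 2.836]
ft_force: [0.4, 0.3, -2.3]
opening: 0.579
t: 5.92
eef_pos: [462.3, 7.8, 35.4]
tcp_rot: [3.142, -0.0, 2.836]
ft_force: [-0.0, 0.4, -2.1]
opening: 0.581
```

No contact force and TCP z is 35.4 (34.8 expected when seated). Releasing and rising.

```bash
python3 -m jog '{"dp":[[0,0,0],[0,0,0],[0,0,0],[0,0,0],[0,0,0],[0,0,-30],[0,0,-70],[0,0,-90]],"twist":[0,0,0,0,0,0,0,0],"claw":[0,-1,-1,-1,-1,-1,-1,-1]}'
python3 - <<'E'
from h import *
s=readout.state(); m=eyes.camera_model("wrist"); im=eyes.read_camera("wrist")[:,:,::-1].copy(); cv2.imwrite("pics/w4.png",im)
print(s['eef_pos'],s['tcp_rot'])
for c in contours(im.min(2)>225,300):
    P=ray(m,c[:,0],46); print(cv2.boundingRect(c),rect(P),cv2.minEnclosingCircle(P[:,:2].astype(np.float32)))
E
```

```text
t: 6.58
eef_pos: [462.9, 7.7, 128.5]
tcp_rot: [3.141, 0.002, 2.836]
ft_force: [0.6, -0.1, 0.3]
opening: 0.989
[462.91634877   7.70675861 128.52812438] [3.14111983e+00 2.06859736e-03 2.83587267e+00]
(355, 165, 27, 38) (array([455.3,  43.1]), array([26. , 15.3]), 14.1) ((455.5726318359375, 42.749298095703125), 14.559347152709961)
(336, 147, 29, 23) (array([434.7,  36.7]), array([14.8, 16.9]), 14.7) ((434.8760986328125, 36.69214630126953), 10.824385643005371)
(288, 113, 239, 145) (array([450.8,  65.8]), array([ 57.6, 199. ]), 12.1) ((467.227294921875, 69.27705383300781), 99.56587219238281)
(363, 85, 125, 97) (array([432.2,  97.2]), array([32.7, 92.9]), 14.8) ((431.14776611328125, 96.00382232666016), 47.594810485839844)
(254, 43, 239, 152) (array([413.9,  56.1]), array([ 15.1, 198.9]), 14.6) ((413.73980712890625, 56.07695770263672), 99.47267150878906)
(610, 0, 30, 120) (array([425.2, 245. ]), array([84. , 18.9]), 0.0) ((425.1844482421875, 242.0068359375), 42.458126068115234)
(576, 0, 36, 121) (array([418.1, 223.1]), array([83.9, 17.6]), 1.1) ((418.21075439453125, 215.083740234375), 41.9566650390625)
```

View pics/w4.png

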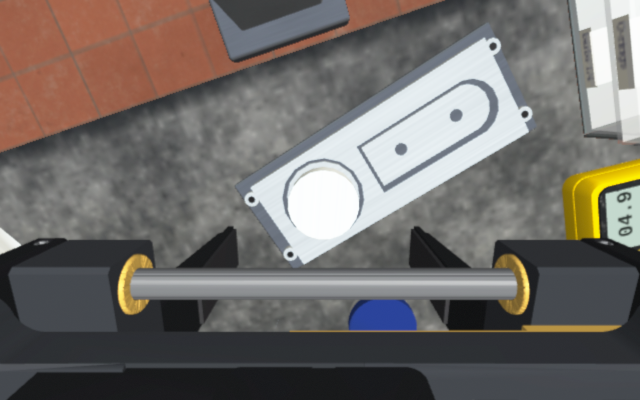

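The disc appears seated in the round cavity at (323,204). Now over to the strip, turning the tool to its yaw on the way.

```bash
python3 -m jog '{"dp":[[-6,-39,0],[-12,-78,0],[-18,-116,0],[-24,-155,0],[-30,-194,0],[-36,-232,0],[-41,-270,0],[-47,-309,0]],"twist":[-5,-10,-16,-21,-27,-32,-38,-42.8],"claw":[-1,-1,-1,-1,-1,-1,-1,-1]}'; python3 -m jog '{"dp":[[0,0,0],[0,0,0],[0,0,0]],"twist":[0,0,0],"claw":[-1,-1,-1]}'
python3 - <<'E'
from h import *
s=readout.state(); m=eyes.camera_model("wrist"); im=eyes.read_camera("wrist")[:,:,::-1].copy(); cv2.imwrite("pics/w5.png",im)
np.savez("pics/w5.npz",**m); print(s['eef_pos'],s['tcp_rot'],s['joints'])
for c in contours(im.min(2)>215,300):
    P=ray(m,c[:,0],22); print(cv2.boundingRect(c),rect(P))
E
```

```text
t: 7.3
eef_pos: [420.2, -294.6, 124.6]
tcp_rot: [-3.129, -0.024, -2.724]
ft_force: [-0.3, 0.0, 0.3]
opening: 1.004
t: 7.55
eef_pos: [421.4, -291.1, 124.3]
tcp_rot: [-3.13, -0.025, -2.718]
ft_force: [-0.8, 1.0, -0.0]
opening: 0.999
[ 421.41971368 -291.11025466  124.347939  ] [-3.13032554 -0.02462497 -2.71810218] [-0.71905564  0.45402208  1.92891003 -0.03935324  0.75902242 -2.6849234 ]
(328, 286, 192, 4) (array([ 455.2, -180.8]), array([  2.9, 169.5]), 24.7)
(162, 200, 26, 68) (array([ 501.1, -400. ]), array([66. ,  5.5]), 3.0)
(293, 131, 42, 118) (array([ 416.2, -304.9]), array([99.7, 34. ]), 24.7)
```

View pics/w5.png

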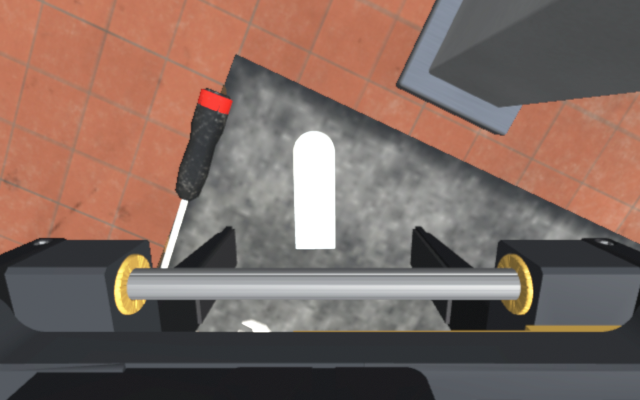

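The strip is at (314,190), rounded end up: centre (416.2,-304.9), yaw 204.7°, 99.7 x 34.0 mm. Joint 6 has reached its limit, so I'll back the yaw off a few degrees and let the closing pads line the strip up.

```bash
python3 -m jog '{"dp":[[0,0,0],[0,0,0],[0,0,0],[0,0,0]],"twist":[3,6,6,6],"claw":[-1,-1,-1,-1]}'
python3 -c "
from h import *
s=readout.state();print(s['eef_pos'],s['tcp_rot'],np.degrees(s['tcp_rot'][2])%360,s['joints'])"
```

```text
t: 7.93
eef_pos: [421.9, -290.8, 124.8]
tcp_rot: [-3.127, -0.023, -2.82]
ft_force: [-0.3, -0.3, 0.3]
opening: 1.001
[ 421.92788554 -290.83609798  124.82781917] [-3.12683526 -0.02302888 -2.82005993] 198.42246824571424 [-0.71785901  0.45329131  1.92848866 -0.03971246  0.75915175 -2.58155702]
```

```bash
python3 -m jog '{"dp":[[-1,-9,10],[-1,-9,30],[-1,-9,55],[-1,-9,78],[-1,-9,78],[-1,-9,78]],"twist":[-1,-1.5,-1.5,-1.5,-1.5,-1.5],"claw":[-1,-1,-1,-1,-1,-1]}'
python3 -c "
from h import *
s=readout.state();print(s['eef_pos'],s['tcp_rot'],np.degrees(s['tcp_rot'][2])%360,s['joints'])"
```

```text
t: 8.43
eef_pos: [423.9, -301.5, 45.9]
tcp_rot: [-3.13, -0.025, -2.795]
ft_force: [-0.1, -0.0, -0.3]
opening: 0.996
[ 423.94825013 -301.51737948   45.90515455] [-3.12958803 -0.02473427 -2.79532848] 199.83947550207176 [-0.73076966  0.59008336  1.96726839 -0.04968679  0.58596027 -2.6065543 ]
```

```bash
python3 -m jog '{"dp":[[0,0,18],[0,0,32],[0,0,35],[0,0,35],[0,0,35],[0,0,35],[0,0,35],[0,0,35]],"twist":[0,0,0,0,0,0,0,0],"claw":[-1,-1,-1,0.5,1,1,1,1]}'; python3 -m jog '{"dp":[[0,0,0],[0,0,0],[0,0,0],[0,0,0],[0,0,0],[0,0,-25],[0,0,-50],[0,0,-70]],"twist":[0,0,0,0,0,0,0,0],"claw":[1,1,1,1,1,1,1,1]}'; python3 -m jog '{"dp":[[0,0,0],[0,0,0]],"twist":[0,0],"claw":[1,1]}'
python3 -c "
from h import *
s=readout.state();print(s['eef_pos'],s['tcp_rot'],np.degrees(s['tcp_rot'][2])%360,s['joints'])"
```

```text
t: 9.1
eef_pos: [423.8, -302.6, 12.6]
tcp_rot: [-3.126, -0.023, -2.797]
ft_force: [0.0, -1.2, -0.0]
opening: 0.707
t: 9.77
eef_pos: [424.7, -300.8, 82.9]
tcp_rot: [-3.128, -0.024, -2.797]
ft_force: [0.6, -0.5, -2.0]
opening: 0.361
t: 9.93
eef_pos: [425.0, -301.0, 82.3]
tcp_rot: [-3.126, -0.023, -2.797]
ft_force: [-0.1, 0.3, -1.7]
opening: 0.365
[ 425.00322624 -301.03947459   82.31139492] [-3.125823   -0.02269354 -2.79682831] 199.75354172300877 [-0.72872237  0.52859002  1.94492095 -0.04449152  0.66552643 -2.60949821]
```

Strip gripped (opening 0.363, about 34.5 mm, 1.8 N). Carrying it halfway to the die while turning.

```bash
python3 -m jog '{"dp":[[-9,23,-10],[-18,46,-10],[-28,70,-10],[-37,93,-10],[-46,116,-10],[-55,139,-10],[-64,162,-10],[-73,185,-10]],"twist":[6.5,13,19.5,26,32.5,39,45.5,52],"claw":[1,1,1,1,1,1,1,1]}'
python3 -m jog '{"dp":[[0,0,0]],"twist":[0],"claw":[1]}'
python3 -c "
from h import *
s=readout.state();p=s['eef_pos'];y=s['tcp_rot'][2];print(p,s['tcp_rot'],np.degrees(y)%360)
d=np.array([437.1,96.1])-p[:2];print(d@[np.cos(y),np.sin(y)],d@[np.sin(y),-np.cos(y)])"
```

```text
t: 10.6
eef_pos: [430.4, -100.7, 86.2]
tcp_rot: [-3.114, -0.005, 2.573]
ft_force: [1.6, -1.2, -1.7]
opening: 0.362
t: 10.68
eef_pos: [429.8, -98.7, 86.2]
tcp_rot: [-3.114, -0.007, 2.572]
ft_force: [-0.1, -1.3, -0.5]
opening: 0.358
[429.80693126 -98.68580963  86.16547675] [-3.113827   -0.00651047  2.57181845] 147.35434267080356
98.9347047871487 167.94827976024064
```

```bash
python3 -m jog '{"dp":[[14,24,0],[28,48,0],[42,72,0],[56,96,0],[70,120,0],[84,144,0],[99,168,0],[99,168,0]],"twist":[6,12,18,24,30,36,42.5,42.5],"claw":[1,1,1,1,1,1,1,1]}'
python3 -m jog '{"dp":[[0,0,0],[0,0,10],[0,0,10]],"twist":[0,0,0],"claw":[1,1,1]}'
python3 - <<'E'
from h import *
s=readout.state(); m=eyes.camera_model("wrist"); im=eyes.read_camera("wrist")[:,:,::-1].copy(); cv2.imwrite("pics/w6.png",im)
np.savez("pics/w6.npz",**m); print(s['eef_pos'],s['tcp_rot'],np.degrees(s['tcp_rot'][2]))
for c in contours(im.min(2)>225,300):
    P=ray(m,c[:,0],s['eef_pos'][2]+10); print(cv2.boundingRect(c),rect(P))
E
```

```text
t: 11.35
eef_pos: [436.5, 95.8, 82.1]
tcp_rot: [-3.118, 0.016, 1.831]
ft_force: [-0.3, -0.4, -2.2]
opening: 0.361
t: 11.6
eef_pos: [436.1, 91.8, 71.8]
tcp_rot: [-3.117, 0.016, 1.84]
ft_force: [-0.7, -0.2, -2.0]
opening: 0.364
[436.14679958  91.79358178  71.76056961] [-3.11688865  0.01564683  1.83950435] 105.39583589711239
(294, 300, 66, 31) (array([448.1,  55.9]), array([35.5, 18.6]), 16.5)
(275, 132, 81, 136) (array([425.4, 115.1]), array([40.1, 69.5]), 16.8)
(373, 101, 13, 141) (array([451.9, 137.5]), array([ 3.4, 68.3]), 14.3)
```

View pics/w6.png

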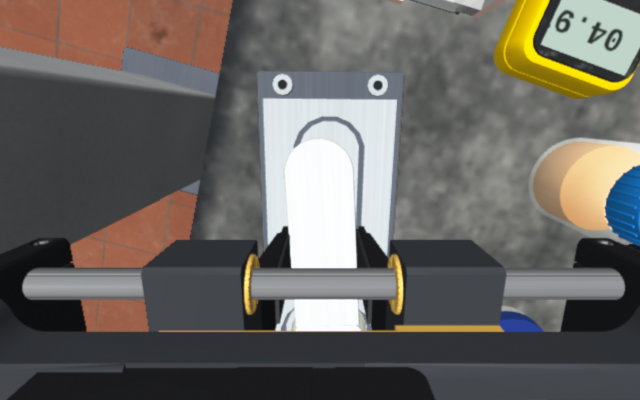

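The strip (tip at about (320,138)) is above the long cavity, rounded end the right way, and the cavity arc tops out at (327,118). Next I'll compare strip tip and edges with the cavity.

```bash
python3 - <<'E'
from h import *
im=cv2.imread("pics/w6.png"); m=np.load("pics/w6.npz"); g=im.min(2)
for r in (150,170,200,230): print(r,g[r,270:375].tolist())
print("col",g[100:150,320].tolist())
E
```

```text
150 [224, 225, 223, 223, 225, 226, 226, 226, 225, 224, 224, 223, 224, 225, 226, 227, 226, 224, 223, 222, 222, 223, 230, 243, 251, 252, 252, 252, 252, 252, 252, 253, 253, 252, 251, 251, 251, 252, 251, 251, 252, 252, 252, 252, 252, 251, 251, 250, 250, 250, 251, 252, 252, 252, 252, 251, 252, 252, 252, 252, 251, 251, 251, 251, 252, 251, 251, 251, 251, 251, 252, 252, 251, 244, 228, 221, 223, 225, 227, 227, 226, 225, 224, 224, 225, 226, 226, 222, 191, 122, 107, 106, 108, 126, 178, 223, 226, 226, 225, 225, 225, 225, 225, 225, 225]
170 [224, 226, 225, 224, 225, 226, 227, 227, 226, 226, 226, 225, 224, 219, 222, 246, 251, 251, 251, 251, 252, 252, 252, 252, 252, 252, 253, 253, 252, 252, 252, 252, 253, 253, 252, 251, 251, 252, 252, 252, 252, 252, 252, 252, 252, 252, 252, 251, 251, 250, 250, 251, 252, 253, 253, 252, 252, 252, 252, 252, 252, 252, 251, 251, 251, 252, 252, 252, 251, 251, 252, 252, 253, 253, 253, 253, 252, 252, 252, 251, 251, 249, 234, 203, 224, 228, 225, 201, 135, 111, 108, 108, 116, 168, 223, 227, 226, 225, 225, 226, 226, 226, 226, 226, 224]
200 [223, 224, 226, 226, 225, 226, 227, 
[... 559 characters left out ...]
31, 26, 27, 26, 61, 173, 246, 252, 251, 251, 251, 251, 252, 252, 252, 252, 252, 253, 253, 253, 252, 252, 252, 252, 253, 252, 252, 252, 252, 252, 252, 252, 252, 252, 252, 252, 252, 252, 252, 251, 251, 251, 252, 253, 253, 252, 252, 253, 253, 253, 253, 253, 252, 251, 251, 252, 252, 252, 252, 252, 253, 253, 253, 253, 253, 253, 252, 252, 251, 251, 251, 242, 165, 65, 41, 37, 26, 26, 26, 26, 27, 52, 131, 205, 223, 225, 226, 227, 226, 225, 225, 225]
col [219, 220, 220, 220, 220, 221, 220, 221, 221, 221, 221, 221, 221, 221, 221, 219, 200, 145, 111, 106, 109, 128, 178, 218, 222, 222, 222, 222, 222, 222, 222, 222, 222, 222, 222, 222, 222, 222, 227, 244, 251, 251, 251, 251, 251, 251, 251, 251, 251, 251]
```

```bash
cat > st.py <<'E'
from h import *
def strip(im,m,ztop,rows,box):
    g=im.min(2); x0,y0,x1,y1=box
    mk=np.zeros(g.shape,np.uint8); mk[y0:y1,x0:x1]=g[y0:y1,x0:x1]>238
    c=max(contours(mk,300),key=cv2.contourArea)[:,0]
    E=[]
    for f in(min,max):
        e=np.array([[f(c[c[:,1]==r,0])+(-.5 if f is min else .5),r] for r in rows],float)
        E.append(ray(m,e,ztop)[:,:2])
    mid=(E[0]+E[1])/2
    vx,vy,a,b=cv2.fitLine(np.vstack([E[0]-E[0].mean(0),E[1]-E[1].mean(0)]).astype(np.float32),cv2.DIST_L2,0,.01,.01).ravel()
    d=np.array([vx,vy]); d*=np.sign(d[1])
    n=np.array([-d[1],d[0]]); w=abs((E[0].mean(0)-E[1].mean(0))@n)
    P=ray(m,c,ztop)[:,:2]; tip=(P@d).max(); c0=mid.mean(0); ctr=c0+d*(tip-50-c0@d)
    print("yaw",np.degrees(np.arctan2(d[1],d[0])),"w",w,"centre",ctr,"tip",c0+d*(tip-c0@d))
    return ctr,d
E
python3 - <<'E'
from st import *
im=cv2.imread("pics/w6.png"); m=np.load("pics/w6.npz")
for z in (79,82,84): strip(im,m,z,range(172,226,3),(270,100,375,227))
# cavity right rim at z=32 and rim top: rim outer should be die y offset 22
g=im.min(2); e=[]
for r in range(150,226,5):
    row=g[r,358:372].astype(float); j=np.where(row<150)[0]; e.append([358+j[-1]+1,r])
P=ray(m,e,32)[:,:2]; d=np.array([np.cos(np.radians(104.9)),np.sin(np.radians(104.9))]); n=np.array([-d[1],d[0]])
print((P-[435,103.8])@n); print(np.degrees(np.arctan2(*(P[0]-P[-1])[::-1])))
a=ray(m,[[327,117],[320,117]],32)[:,:2]; print((a-[435,103.8])@d,"expect ~55 for rim")
E
```

```text
yaw 108.00901 w 33.54130731171971 centre [433.56341435  98.03084288] tip [418.10508384 145.58123801]
yaw 108.00901 w 32.922193096714295 centre [433.62972645  98.28766051] tip [418.17139593 145.83805564]
yaw 108.00901 w 32.50945028671057 centre [433.67393451  98.45887227] tip [418.215604  146.0092674]
[-21.92357703 -22.04977814 -21.55189764 -21.67764632 -21.80437237
 -21.93208722 -22.0608025  -21.55313973 -21.68138496 -21.81064679
 -21.94093735 -22.07226898 -21.55443184 -21.68527475 -21.81717591
 -21.9501482 ]
104.93093048936365
[54.29528886 54.25449894] expect ~55 for rim
```

The strip sits 2.6° skewed in the pads (yaw 108.0° against tool 105.4°), which fits the opening reading. Correcting with a twist of +3.1° and a small shift, part way down, then rechecking.

```bash
python3 -m jog '{"dp":[[5.6,3.3,5],[5.6,3.3,10],[5.6,3.3,16],[5.6,3.3,20],[5.6,3.3,20],[5.6,3.3,20],[5.6,3.3,20]],"twist":[1,2,3.1,3.1,3.1,3.1,3.1],"claw":[1,1,1,1,1,1,1]}'
python3 - <<'E'
from st import *
s=readout.state(); m=eyes.camera_model("wrist"); im=eyes.read_camera("wrist")[:,:,::-1].copy(); cv2.imwrite("pics/w7.png",im)
np.savez("pics/w7.npz",**m); p=s['eef_pos']; y=s['tcp_rot'][2]; print(p,s['tcp_rot'],np.degrees(y))
c,d=strip(im,m,p[2]+9,range(172,226,3),(270,80,375,227))
c,d=strip(im,m,p[2]+6,range(172,226,3),(270,80,375,227))
e=np.array([435,103.8])-c; print(e, "dp",e@[np.cos(y),np.sin(y)],e@[np.sin(y),-np.cos(y)])
E
```

```text
t: 12.23
eef_pos: [438.1, 98.4, 53.1]
tcp_rot: [-3.12, 0.017, 1.783]
ft_force: [-0.2, 0.3, -2.5]
opening: 0.359
[438.14171292  98.3750064   53.12157312] [-3.12009489  0.01724673  1.78343722] 102.18342584527427
yaw 105.1688 w 33.04371549634064 centre [436.18900278 104.99968264] tip [423.10581305 153.25763557]
yaw 105.1688 w 33.66065716786964 centre [436.11629096 104.74423315] tip [423.03310123 153.00218608]
[-1.11629096 -0.94423315] dp -0.6873818408339775 -1.2904216144518883
```

View pics/w7.png

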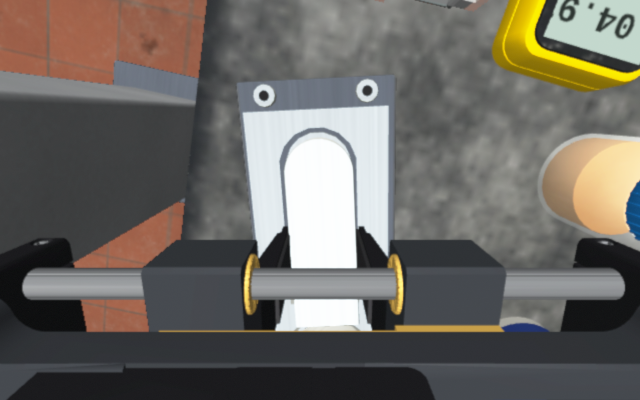

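The strip (tip at about (319,138)) is centred over the long cavity, within about 1 mm and 0.3°. Lowering slowly while watching force.

```bash
python3 -m jog '{"dp":[[-0.4,-0.8,3],[-0.4,-0.8,6],[-0.4,-0.8,8],[-0.4,-0.8,10],[-0.4,-0.8,11],[-0.4,-0.8,12],[-0.4,-0.8,12]],"twist":[0,0,0,0,0,0,0],"claw":[1,1,1,1,1,1,1]}'; python3 -m jog '{"dp":[[0,0,1],[0,0,2],[0,0,3],[0,0,3]],"twist":[0,0,0,0],"claw":[1,1,1,1]}'
```

```text
t: 12.87
eef_pos: [437.2, 97.7, 40.9]
tcp_rot: [-3.12, 0.017, 1.783]
ft_force: [0.0, 0.3, -0.5]
opening: 0.357
t: 13.2
eef_pos: [437.2, 97.6, 38.0]
tcp_rot: [-3.12, 0.017, 1.783]
ft_force: [0.3, 0.9, -1.7]
opening: 0.359
```

```bash
python3 -m jog '{"dp":[[0,0,1],[0,0,1.5],[0,0,1.5]],"twist":[0,0,0],"claw":[1,1,1]}'; python3 -m jog '{"dp":[[0,0,0.5],[0,0,1],[0,0,1]],"twist":[0,0,0],"claw":[1,1,1]}'
```

```text
t: 13.45
eef_pos: [437.2, 97.6, 36.6]
tcp_rot: [-3.12, 0.017, 1.783]
ft_force: [1.0, -1.9, 1.3]
opening: 0.359
t: 13.7
eef_pos: [437.2, 97.6, 35.8]
tcp_rot: [-3.12, 0.017, 1.783]
ft_force: [-1.0, -1.7, 5.7]
opening: 0.361
```

Contact with the floor at TCP z ≈ 36, as expected. Releasing, rising and checking.

```bash
python3 -m jog '{"dp":[[0,0,0],[0,0,0],[0,0,0],[0,0,0],[0,0,0],[0,0,-30],[0,0,-65],[0,0,-90]],"twist":[0,0,0,0,0,0,0,0],"claw":[0,-1,-1,-1,-1,-1,-1,-1]}'
python3 -m jog '{"dp":[[-20,0,0],[-45,0,0],[-45,0,0]],"twist":[0,0,0],"claw":[-1,-1,-1]}'
python3 - <<'E'
from st import *
s=readout.state(); m=eyes.camera_model("wrist"); im=eyes.read_camera("wrist")[:,:,::-1].copy(); cv2.imwrite("pics/w8.png",im)
np.savez("pics/w8.npz",**m); print(s['eef_pos'],s['tcp_rot'])
sc=eyes.read_camera("scene")[:,:,::-1]; cv2.imwrite("pics/s8.png",sc)
a=cv2.resize(sc[130:230,230:340],(440,400),interpolation=cv2.INTER_CUBIC)
b=im[40:270,220:420]; b=cv2.resize(b,(348,400),interpolation=cv2.INTER_CUBIC)
cv2.imwrite("pics/chk.png",np.hstack([a,b]))
E
```

```text
t: 14.37
eef_pos: [438.7, 99.6, 127.3]
tcp_rot: [-3.12, 0.017, 1.783]
ft_force: [1.4, -0.6, 0.6]
opening: 0.863
t: 14.62
eef_pos: [449.1, 53.4, 126.9]
tcp_rot: [-3.122, 0.018, 1.782]
ft_force: [0.3, -0.8, -0.4]
opening: 0.994
[449.11372703  53.38575951 126.93794452] [-3.12196407  0.01799915  1.78221384]
```

View pics/chk.png

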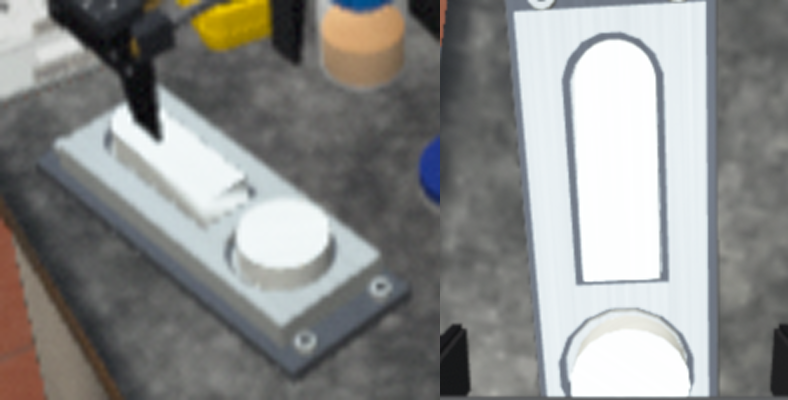

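The strip fills the long cavity, rounded end in the rounded end, and the disc is in the round cavity. I'll move clear and check heights and centres numerically by triangulating between cameras.

```bash
python3 -m jog '{"dp":[[-30,-10,-8],[-60,-20,-16],[-90,-30,-24],[-120,-40,-30],[-150,-40,-30],[-180,-40,-30],[-180,-40,-30],[-180,-40,-30]],"twist":[0,0,0,0,0,0,0,0],"claw":[-1,-1,-1,-1,-1,-1,-1,-1]}'
python3 - <<'E'
from st import *
w=cv2.imread("pics/w8.png"); mw=np.load("pics/w8.npz")
print("wrist strip"); 
for z in(44,46,50): strip(w,mw,z,range(90,195,5),(280,45,345,205))
for n,box in(("top",(205,180,325,250)),("scene",(230,140,340,230))):
    m=eyes.camera_model(n); im=eyes.read_camera(n)[:,:,::-1].copy(); cv2.imwrite(f"pics/{n}9.png",im)
    g=im.min(2); x0,y0,x1,y1=box; mk=np.zeros(g.shape,np.uint8); mk[y0:y1,x0:x1]=g[y0:y1,x0:x1]>228
    for c in contours(mk,60):
        P=ray(m,c[:,0],46); M=cv2.moments(c); cc=[M['m10']/M['m00'],M['m01']/M['m00']]
        print(n,cv2.boundingRect(c),rect(P),[np.round(ray(m,cc,z)[0,:2],1) for z in(42,46,50)])
print(readout.state()['eef_pos'])
a=cv2.resize(cv2.imread("pics/top9.png")[180:250,205:325],(400,233),interpolation=cv2.INTER_CUBIC)
b=cv2.resize(cv2.imread("pics/scene9.png")[140:230,230:340],(400,327),interpolation=cv2.INTER_CUBIC)
cv2.imwrite("pics/chk2.png",np.vstack([a,b]))
E
```

```text
t: 15.38
eef_pos: [447.5, -128.5, 159.9]
tcp_rot: [-3.12, 0.017, 1.781]
ft_force: [-1.6, 0.1, 0.2]
opening: 1.003
wrist strip
yaw 103.929794 w 33.79171741321304 centre [435.22428944 103.82421798] tip [423.18765148 152.35378927]
yaw 103.929794 w 33.524133681926855 centre [435.33931416 103.58399346] tip [423.30267619 152.11356476]
yaw 103.929794 w 32.9889662193554 centre [435.56936359 103.10354444] tip [423.53272563 151.63311573]
top (229, 206, 40, 21) (array([435.2, 103.9]), array([35.6, 99.8]), 13.2) [array([436. , 103.2]), array([435.7, 102.6]), array([435.4, 102. ])]
top (276, 196, 21, 22) (array([460.4,   8.5]), array([53.4, 50.7]), 0.0) [array([461.9,   9.2]), array([461.5,   8.9]), array([461.1,   8.7])]
scene (258, 156, 19, 22) (array([431.1, 109.3]), array([29.4, 82.9]), 8.8) [array([428.2, 122.3]), array([426.8, 118.3]), array([425.4, 114.4])]
[ 447.12138068 -127.15780806  159.90516806]
```

View pics/chk2.png

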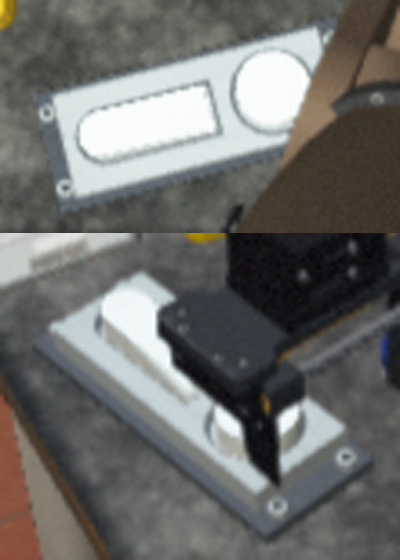

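```bash
python3 - <<'E'
from st import *
m=eyes.camera_model("scene"); im=cv2.imread("pics/s8.png"); g=im.min(2)
for th in (228,235,242):
    mk=np.zeros(g.shape,np.uint8); mk[165:205,283:320]=g[165:205,283:320]>th
    for c in contours(mk,60):
        (cc,ax,an)=cv2.fitEllipse(c); print("scene disc",th,np.round(cc,1),np.round(ax,1),[np.round(ray(m,cc,z)[0,:2],1) for z in(42,46,50)],rect(ray(m,c[:,0],46)))
w=cv2.imread("pics/w8.png"); mw=np.load("pics/w8.npz"); g=w.min(2)
mk=np.zeros(g.shape,np.uint8); mk[215:266,270:380]=g[215:266,270:380]>240
for c in contours(mk,100):
    c=c[(c[:,0,1]<264)]
    for z in(44,46,50):
        P=ray(mw,c[:,0],z)[:,:2]; A=np.c_[2*P,np.ones(len(P))]; s=np.linalg.lstsq(A,(P**2).sum(1),rcond=None)[0]
        print("wrist disc",z,s[:2],np.sqrt(s[2]+s[0]**2+s[1]**2))
E
```

```text
scene disc 228 [300.3 187.7] [15.3 21.6] [array([462.9,   9.6]), array([461.3,   6.2]), array([459.8,   2.7])] (array([462.,   7.]), array([48.6, 50.2]), 60.4)
scene disc 235 [300.2 187.9] [14.4 21.3] [array([462.4,   9.4]), array([460.8,   5.9]), array([459.3,   2.5])] (array([461.2,   5.6]), array([45.3, 49.8]), 60.4)
wrist disc 44 [462.28460847   5.98676961] 27.302083814422726
wrist disc 46 [462.09003929   6.90556974] 27.085889018243527
wrist disc 50 [461.70090092   8.74317   ] 26.653499425869487
```

All checks agree: both tops are at about z = 46, so the blanks are on the floors. Handing in.

```bash
python3 -c "
from cell import job_done; print(job_done())"
```

```text
the job is handed in; nothing more can be done
None
```

Both blanks are in the die and let go, and I handed the job in at about 15.5 s of the 64 s allowed. No verdict was reported.

- **Disc:** it lies in the round cavity. The wrist and scene cameras put its centre 0.7–1.2 mm from the cavity centre. The two views agree best with its top at z ≈ 46 mm, which means fully down. That height is only good to about 1.5 mm, and no contact force was seen before the disc was released.
- **Strip:** it lies in the long cavity, its rounded end in the cavity's rounded end. Its centre is about 0.4 mm off and its tip about 1.1 mm off, with its yaw 1° from the die's. Floor contact was felt at 5.7 N before release. Its depth was not triangulated separately, but both the wrist and scene pictures show it down inside the cavity.
- **Bystanders:** the tin, jar and spanner were not approached closely, and no collision force showed. I did not measure them again at the end.

**Not quite to plan:**
- Joint 6 reached its range limit at the strip. The tool was left about 1.6° tilted, and the strip was gripped 2.6° askew. I corrected the turn before inserting it.
- In the last check pictures the arm hid part of the die. The final disc height therefore comes from the pictures taken just before that.
- I viewed 12 pictures, two over the budget of 10.

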